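# Hang the tea sign on the stall's display stand

## Robot

A 6-joint arm with a two-finger parallel gripper is mounted at the origin on the work surface. World frame = base frame: x ahead of the robot, y to its left, z up, the work surface at z = 0. Lengths are in m, angles in rad, forces in N, time in s.
With the tool pointing down it reaches from about 0.375 to 0.975 m from the base axis. Payload 3.8 kg.
Tool frame: the origin (TCP) lies on the mounting face of the last link; the fingertips stand 173 mm ahead of it and the grasp point (between the pads) lies 155 mm ahead of it; z points along the fingers, y is the line along which they close (so a half turn about z gives the same grasp; the last joint's range is limited). The gripper opens to 85 mm and grips with 20 to 120 N. Pads are 22 mm wide; open, the fingers measure 114 mm over their backs; the gripper's body (76 mm by 85 mm) begins 54 mm behind the grasp point. The pads swing forward as they close: fully open they stand 13 mm farther back than shut.
Start: joints at [-1.294, 0.264, 1.604, -0, 1.274, -0.037], TCP at [0.208, -0.642, 0.405] pointing down, gripper open.
Joint ranges: [-2.63, 2.63], [-0.94, 2.18], [0.31, 2.57], [-1.31, 4.45], [0, 2.66], [-2.55, 2.55]. Speed limits (rad/s): [2.57, 2.57, 3.14, 3.14, 3.14, 3.14].

## Interface

Orientations are given as a rotation vector (axis times angle).
In Python, from workcell import bot gives the robot as it stands.
- The arm moves only by the tool drive_tool, never from a script. Its argument "increments" is a list of rows, each an object with "delta_pos": the shift along the tool's x, y, z in mm, a list of three; "turn": the turn about the tool's z in rad; "jaw": the opening, from -1 (shut) to 1 (fully open). A call has 1 to 8 rows; each row shifts and turns the commanded pose from where the row before left it, along the tool's axes as they then stand; what a row does not reach is not made up. A row lasts 1/12 s, in which the tool goes at most 41.7 mm and 7.16 degrees, less where a joint would pass 70% of its speed; a pose out of reach is approached as far as the arm can. A call is refused whole if a number of a shift passes 41.7 or a number of a turn 0.125, either way. A call with a gripper value outside its range is refused whole. The fingers move at their own pace and stop on an object; "grip_force" is the grip in N (left out, the last holds). Time passes only in rows, so rows that do not move let the fingers close. It gives the time, the measured TCP pose, the force, the opening and the grip force at its end, in the units of the state.
- bot.read_state(): the state, without advancing time (a new reading comes with each control period).
- bot.read_camera(name): name is "scene" or "top"; returns a dict with "pixels" (480x640x3 uint8, red, green, blue), "fovy" (degrees; the focal length in pixels is half the picture's height over the tangent of half this angle, whatever the lens; pixels are square), "cx", "cy" (the principal point, pixels), "k1" (the pictures are not rectified: a ray, as slopes to the right and down, at radius r is drawn at 1 + k1 r^2 times it, then the intrinsics apply), "camera_from_world" (4x4, takes a point from world to camera coordinates). Camera axes: x right, y down, z forward; pixel columns grow to the right and rows downward; lengths in m; the calibration is good to about 2 mm. A picture is of the moment at which its call begins. There is no depth.
- bot.finish_job(): hands the job in; it is judged then, once.
The state is a dict: "time": time; "q": joint angles; "joint_vel": joint speeds; "joint_torque": joint torques, N m; "tool_pos": TCP position; "tcp_rot": TCP orientation; "wrist_force": force on the tool from outside, world axes, zero at the start; "torque": the same for the moment, N m; "width": opening from 0.0 (shut) to 1.0 (fully open); "grip_force": force on a finger pad.
Only numpy, scipy, OpenCV 4.12 (cv2) and the standard library are available. Lean on these libraries where they do the work, as an engineer would, in place of code of your own. Each camera call takes 0.05 s, during which the arm holds its last target. There are 200 camera calls.

## Task

Hang the green tea-leaf sign on the sloping display stand: press the round end of its keyhole over the brass stud so that it lies flat on the board with the keyhole end up the slope, then slide it down the slope until the stud is fully home at the end of the narrow slot, and let go. Leave the red and blue signs where they lie.

Things in the scene. Friction and masses are not known exactly. Their poses are not given: they have to be found in the camera images.
- green_sign: Green plate with pale leaves, 135 (x) x 90 (y) x 6 mm, loose, face up on the table, 0.14 kg. Origin: centre of underside; x to its keyhole end, z out of its face. Keyhole: round end 44 mm wide, centre x=+4; tapers to a slot 15 wide running to +x; a stud at the slot's end sits at x=+38. Wooden grip to hold it by, centre x=-44: 36 along x, 18 thick along y, top 44 above the underside
- red_sign: Red sign with yellow dots, lying on the table, to be left alone. Same size, grip and keyhole as the green sign. Origin: centre of its underside; x to its keyhole end, z up.
- blue_sign: Blue sign with white cups, lying on the table, to be left alone. Same size, grip and keyhole as the green sign. Origin: centre of its underside; x to its keyhole end, z up.
- board: White board of the fixed stand, 205 (x) x 180 (y) mm, sloping 15 degrees, low edge (x=-125) towards the robot, high edge x=+80. Origin: on its face at the foot of the brass stud, 60 mm above the table; x up the slope, z square out of the board. Stud along z: neck 9 mm thick, head 24 mm wide, from 14 to 20 mm above the board. Friction keeps a sign where it is slid to; it does not slide by itself
There are look-alikes about, which are no part of the job. What is shaped like the green_sign but purple is not meant.

How it is judged:
At the end, for the whole second after the job is handed in: The green sign hangs at rest on the stud, released: the stud is in the narrow slot within 9 mm of its end, the sign lies on the board (within 10 mm and 10 degrees of flat), its keyhole end up the slope within 20 degrees (x of board in the frame of green_sign between 0.029 and 0.045 m and y of board in the frame of green_sign between -0.01 and 0.01 m and z of board in the frame of green_sign between -0.01 and 0.01 m and x of green_sign in the frame of board below -0.02 m and angle between the z axis of green_sign and the z axis of board, either way round below 0.18 rad and angle between the x axis of green_sign and the x axis of board, either way round below 0.35 rad and linear speed of green_sign below 0.02 m/s); the robot touches nothing.
It fails at once if the red sign is moved by more than 30 mm (distance of red_sign from where it was at the start of the episode above 0.03 m).
It fails at once if the blue sign is moved by more than 30 mm (distance of blue_sign from where it was at the start of the episode above 0.03 m).
It also fails if it takes over 38 s, if anything falls off the work surface, if the arm or the gripper's body presses on something with over 40 N, if the wrist force passes 120 N, or if a joint passes its speed limit or range.

## Working session

There is one attempt and no reset: what is moved stays moved. The work goes in short steps, Python scripts to look and compute and a tool call to move; the robot and the scene stay as the last step left them, time stands still between calls to the robot, and variables do not carry over. Pictures are saved under pics/ and viewed, at most 10 in all, crops included, and the job is handed in when it is done.

Besides the shell and the picture viewer there is one more tool, called after "Emit:" as name(argument=value, ...), one argument or row to a line, values as JSON. drive_tool: Moves the arm, as the interface text tells. Its arguments: {"type":"object","properties":{"increments":{"type":"array"},"grip_force":{"type":"number"}},"required":["increments"]}

```bash
mkdir -p pics
cat > h.py <<'E'
import numpy as np,cv2
from workcell import bot
def cam(n):
    c=bot.read_camera(n);p=c['pixels'];f=p.shape[0]/2/np.tan(np.radians(c['fovy'])/2)
    c['f']=f;c['K']=np.array([[f,0,c['cx']],[0,f,c['cy']],[0,0,1]]);c['D']=np.array([c['k1'],0,0,0.]);c['T']=np.array(c['camera_from_world']);return c
def rays(c,uv):
    n=cv2.undistortPoints(np.float64(uv).reshape(-1,1,2),c['K'],c['D']).reshape(-1,2)
    R=c['T'][:3,:3];d=np.c_[n,np.ones(len(n))]@R;return -R.T@c['T'][:3,3],d
def onplane(c,uv,p0,n=(0,0,1)):
    o,d=rays(c,uv);n=np.array(n,float);return o+d*(((np.array(p0)-o)@n)/(d@n))[:,None]
def proj(c,P):
    return cv2.projectPoints(np.float64(P).reshape(-1,1,3),cv2.Rodrigues(c['T'][:3,:3])[0],c['T'][:3,3],c['K'],c['D'])[0].reshape(-1,2)
E
python3 - <<'E'
from h import *
for n in('scene','top'):
    c=cam(n);cv2.imwrite(f'pics/{n}0.png',c['pixels'][...,::-1]);print(n,c['f'],c['k1'],c['T'].round(3).tolist())
print(bot.read_state())
E
```

```text
scene 546.0721173102312 -0.12144456886607596 [[0.706, 0.708, -0.006, -0.294], [0.504, -0.508, -0.698, -0.226], [-0.498, 0.49, -0.716, 1.525], [0.0, 0.0, 0.0, 1.0]]
top 531.6452353065075 -0.11863952581496799 [[-0.019, -1.0, -0.01, -0.04], [-0.998, 0.02, -0.054, 0.483], [0.054, 0.009, -0.998, 1.158], [0.0, 0.0, 0.0, 1.0]]
{'time': 0.1, 'q': array([-1.29389793e+00,  2.64687322e-01,  1.60525799e+00,  1.14064277e-05,
        1.27371707e+00, -3.69141197e-02]), 'joint_vel': array([ 0.00029011, -0.00318516, -0.0028173 , -0.00135091,  0.00140643,
        0.00056533]), 'joint_torque': array([ 3.90625200e-04, -5.16704571e+01, -3.68591309e+01, -1.88327463e-04,
        6.29774906e-03, -4.34475317e-05]), 'tool_pos': array([ 0.20826816, -0.64173335,  0.40346866]), 'tcp_rot': array([-3.10096950e+00, -4.90588887e-01,  3.71926263e-04]), 'wrist_force': array([-0.10826875, -0.12475168,  0.30410491]), 'torque': array([ 0.03004838, -0.01732275,  0.03828393]), 'grip_force': 0.0, 'width': 0.996760788826827}
```

View pics/scene0.png

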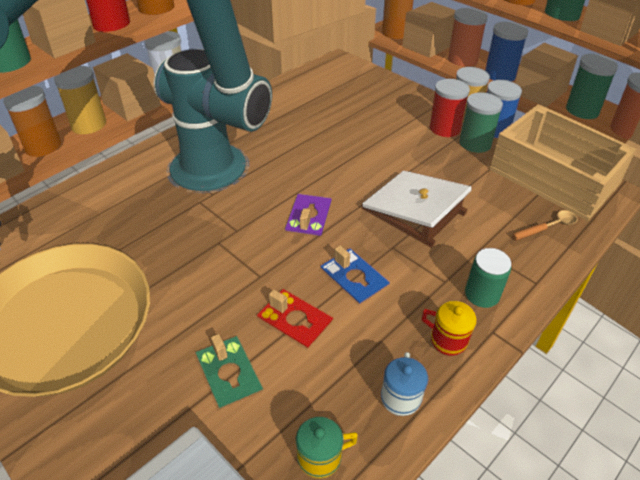

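View pics/top0.png

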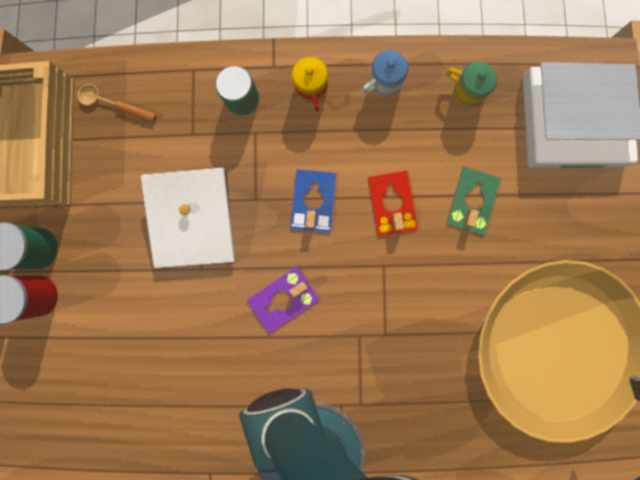

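The top view shows the green sign at (474,202) with its slot facing away from the robot. The board spans about (142..233, 168..268), with the stud at (184,210).

```bash
cat > m.py <<'E'
from h import *
from scipy.optimize import least_squares
def green(c,box):
    hsv=cv2.cvtColor(c['pixels'],cv2.COLOR_RGB2HSV);m=cv2.inRange(hsv,(35,60,30),(90,255,255))
    k=np.zeros_like(m);x0,y0,x1,y1=box;k[y0:y1,x0:x1]=255;m&=k
    q=max(cv2.findContours(m,cv2.RETR_EXTERNAL,cv2.CHAIN_APPROX_NONE)[0],key=cv2.contourArea);return q.reshape(-1,2)
if __name__=='__main__':
    for n,box in(('top',(435,155,512,248)),('scene',(185,320,275,415))):
        c=cam(n);q=green(c,box);P=onplane(c,q,(0,0,.006))[:,:2]
        r=cv2.minAreaRect(np.float32(P*1000));print(n,'green',r)
        hsv=cv2.cvtColor(c['pixels'],cv2.COLOR_RGB2HSV)
        # board
        m=cv2.inRange(hsv,(0,0,140),(180,45,255));k=np.zeros_like(m)
        b=(125,150,250,285) if n=='top' else (355,165,480,240)
        k[b[1]:b[3],b[0]:b[2]]=255;m&=k;m=cv2.morphologyEx(m,cv2.MORPH_OPEN,np.ones((3,3)))
        q=max(cv2.findContours(m,cv2.RETR_EXTERNAL,cv2.CHAIN_APPROX_NONE)[0],key=cv2.contourArea)
        h=cv2.convexHull(q);a=cv2.approxPolyDP(h,.05*cv2.arcLength(h,True),True).reshape(-1,2);print('corners',a.tolist())
        m2=cv2.inRange(hsv,(10,90,60),(30,255,255))&k
        kk=np.zeros_like(m2);cv2.fillPoly(kk,[h],255);kk=cv2.erode(kk,np.ones((9,9)));mo=cv2.moments(m2&kk,True);s=(mo['m10']/mo['m00'],mo['m01']/mo['m00']);print('stud',s,mo['m00'])
        # fit board x,y,yaw
        B=np.array([[-125,90,0],[-125,-90,0],[80,-90,0],[80,90,0]])/1000.
        def pts(p,B):
            cy,sy=np.cos(p[2]),np.sin(p[2]);t=np.radians(15)
            R=np.array([[cy,-sy,0],[sy,cy,0],[0,0,1]])@np.array([[np.cos(t),0,-np.sin(t)],[0,1,0],[np.sin(t),0,np.cos(t)]]);return B@R.T+[p[0],p[1],.06]
        def res(p):
            u=proj(c,pts(p,B));return np.array([(lambda d:a[d.argmin()]-x)(np.linalg.norm(a-x,axis=1)) for x in u]).ravel()
        p0=onplane(c,[s],(0,0,.075))[0]
        f=least_squares(res,[p0[0],p0[1],.05]);print('board',f.x,abs(f.fun).max(),'studproj',proj(c,pts(f.x,np.array([[0,0,.018]]))))
E
python3 m.py
```

```text
top green ((556.0864868164062, -373.3070983886719), (90.0207748413086, 134.8555908203125), 71.65577697753906)
corners [[223, 168], [233, 260], [155, 267], [142, 175]]
stud (184.13793103448276, 209.3448275862069) 87.0
board [0.54627615 0.25572724 0.05706968] 1.4398348175741091 studproj [[184.39626124 209.28941417]]
scene green ((558.1947631835938, -375.3031005859375), (89.9593276977539, 138.25433349609375), 71.89311981201172)
corners [[363, 205], [402, 171], [470, 186], [433, 226]]
stud (423.4714285714286, 193.2) 70.0
board [0.5505787  0.25274788 0.08524435] 1.0708355486260643 studproj [[423.36976411 191.54335985]]
```

Emit:
drive_tool(
  increments=[
    {"delta_pos": [0,0,0],"turn": 0.106,"jaw": 1},
    {"delta_pos": [0,0,0],"turn": 0.106,"jaw": 1},
    {"delta_pos": [0,0,0],"turn": 0.106,"jaw": 1},
    {"delta_pos": [0,0,0],"turn": 0.106,"jaw": 1},
    {"delta_pos": [0,0,0],"turn": 0.106,"jaw": 1},
    {"delta_pos": [0,0,0],"turn": 0.106,"jaw": 1},
    {"delta_pos": [18.4,-33.1,0],"turn": 0,"jaw": 1},
    {"delta_pos": [18.4,-33.1,0],"turn": 0,"jaw": 1},
  ],
  grip_force=25,
)

```text
time: 0.87
tool_pos: [0.2634, -0.5913, 0.4042]
tcp_rot: [-3.1, 0.51, 0.0]
wrist_force: [1.3, -0.7, 0.8]
width: 1.0
grip_force: 0.0
```

Emit:
drive_tool(
  increments=[
    {"delta_pos": [18.4,-33.1,0],"turn": 0,"jaw": 1},
    {"delta_pos": [18.4,-33.1,0],"turn": 0,"jaw": 1},
    {"delta_pos": [18.4,-33.1,0],"turn": 0,"jaw": 1},
    {"delta_pos": [18.4,-33.1,0],"turn": 0,"jaw": 1},
    {"delta_pos": [18.4,-33.1,0],"turn": 0,"jaw": 1},
    {"delta_pos": [18.4,-33.1,0],"turn": 0,"jaw": 1},
    {"delta_pos": [18.4,-33.1,0],"turn": 0,"jaw": 1},
    {"delta_pos": [18.4,-33.1,20],"turn": 0,"jaw": 1},
  ],
)

```text
time: 1.53
tool_pos: [0.4892, -0.3864, 0.3896]
tcp_rot: [3.097, -0.503, 0.011]
wrist_force: [1.3, -0.9, 0.8]
width: 1.002
grip_force: 0.0
```

Emit:
drive_tool(
  increments=[
    {"delta_pos": [18.4,-33.1,20],"turn": 0,"jaw": 1},
    {"delta_pos": [0,0,40],"turn": 0,"jaw": 1},
    {"delta_pos": [0,0,40],"turn": 0,"jaw": 1},
    {"delta_pos": [0,0,0],"turn": 0,"jaw": 1},
    {"delta_pos": [0,0,0],"turn": 0,"jaw": 1},
  ],
)

```text
time: 1.95
tool_pos: [0.513, -0.361, 0.2827]
tcp_rot: [-3.098, 0.503, 0.011]
wrist_force: [0.8, -1.2, 0.9]
width: 1.003
grip_force: 0.0
```

Run:
```python
from h import *
from m import green
st=bot.read_state();print(st['tool_pos'],st['tcp_rot'],st['q'])
a,b=cam('scene'),cam('top')
G=[]
for c,bx in((a,(130,270,300,420)),(b,(410,130,550,260))):
    p=c['pixels'];P=np.array([[.515,-.360,.044]]);u=proj(c,P)[0].astype(int);p=p.copy();cv2.circle(p,tuple(int(i) for i in u),1,(255,0,255),-1)
    x0,y0,x1,y1=bx;G.append(cv2.resize(p[y0:y1,x0:x1,::-1],(400,400*(y1-y0)//(x1-x0)),interpolation=cv2.INTER_CUBIC)[:350])
h=min(g.shape[0] for g in G);cv2.imwrite('pics/c1.png',np.hstack([g[:h] for g in G]))
```

```text
[ 0.51295419 -0.36096195  0.28272479] [-3.09753274  0.50269026  0.01054577] [-6.52887794e-01  2.77210301e-01  1.82316074e+00 -8.65731570e-05
  1.04880707e+00  1.23972135e+00]
```

View pics/c1.png

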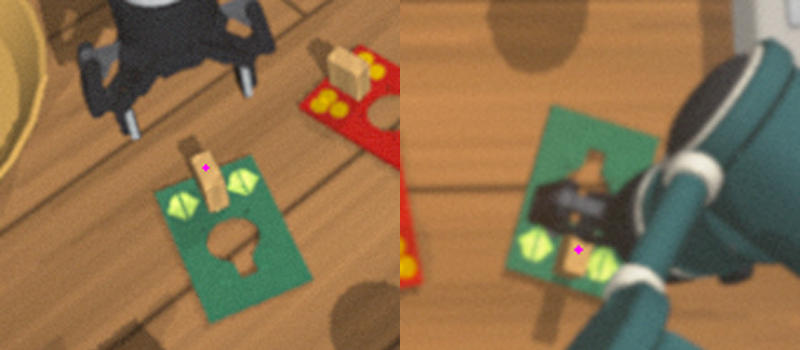

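Magenta marks the predicted grip centre. It falls on the block's top face in both crops, at (206,168) and (578,250), so I'll descend and grip.

Emit:
drive_tool(
  increments=[
    {"delta_pos": [1.6,-1.6,35],"turn": 0,"jaw": 1},
    {"delta_pos": [0,0,35],"turn": 0,"jaw": 1},
    {"delta_pos": [0,0,18],"turn": 0,"jaw": 1},
    {"delta_pos": [0,0,9],"turn": 0,"jaw": 1},
    {"delta_pos": [0,0,0],"turn": 0,"jaw": 1},
    {"delta_pos": [0,0,0],"turn": 0,"jaw": -1},
    {"delta_pos": [0,0,0],"turn": 0,"jaw": -1},
    {"delta_pos": [0,0,0],"turn": 0,"jaw": -1},
  ],
  grip_force=40,
)

```text
time: 2.72
tool_pos: [0.5173, -0.3622, 0.1917]
tcp_rot: [3.099, -0.504, 0.007]
wrist_force: [0.1, -0.1, 0.2]
width: 0.606
grip_force: 0.0
```

Emit:
drive_tool(
  increments=[
    {"delta_pos": [0,0,0],"turn": 0,"jaw": -1},
    {"delta_pos": [0,0,0],"turn": 0,"jaw": -1},
    {"delta_pos": [0,0,0],"turn": 0,"jaw": -1},
    {"delta_pos": [0,0,0],"turn": 0,"jaw": -1},
  ],
)

```text
time: 3.05
tool_pos: [0.5166, -0.3614, 0.1899]
tcp_rot: [3.1, -0.504, 0.002]
wrist_force: [-0.1, 0.7, 4.6]
width: 0.203
grip_force: 41.6
```

Emit:
drive_tool(
  increments=[
    {"delta_pos": [0,0,-15],"turn": 0,"jaw": -1},
    {"delta_pos": [0,0,-35],"turn": 0,"jaw": -1},
    {"delta_pos": [0,0,-40],"turn": 0,"jaw": -1},
    {"delta_pos": [0,0,-40],"turn": 0,"jaw": -1},
    {"delta_pos": [0,0,0],"turn": -0.098,"jaw": -1},
    {"delta_pos": [0,0,0],"turn": -0.098,"jaw": -1},
    {"delta_pos": [0,0,0],"turn": -0.098,"jaw": -1},
    {"delta_pos": [0,0,0],"turn": -0.098,"jaw": -1},
  ],
)

```text
time: 3.72
tool_pos: [0.5158, -0.3609, 0.3184]
tcp_rot: [-3.139, -0.117, 0.001]
wrist_force: [0.8, -1.2, -2.1]
width: 0.205
grip_force: 40.6
```

Emit:
drive_tool(
  increments=[
    {"delta_pos": [0.7,-20,0],"turn": 0,"jaw": -1},
    {"delta_pos": [1.4,-38,0],"turn": 0,"jaw": -1},
    {"delta_pos": [1.4,-38,0],"turn": 0,"jaw": -1},
    {"delta_pos": [1.4,-38,0],"turn": 0,"jaw": -1},
    {"delta_pos": [1.4,-38,0],"turn": 0,"jaw": -1},
    {"delta_pos": [1.4,-38,0],"turn": 0,"jaw": -1},
    {"delta_pos": [1.4,-38,0],"turn": 0,"jaw": -1},
    {"delta_pos": [1.4,-38,0],"turn": 0,"jaw": -1},
  ],
)

```text
time: 4.38
tool_pos: [0.5057, -0.0733, 0.3181]
tcp_rot: [-3.139, -0.109, 0.002]
wrist_force: [0.4, 0.2, -1.4]
width: 0.209
grip_force: 40.7
```

Emit:
drive_tool(
  increments=[
    {"delta_pos": [1.4,-38,0],"turn": 0,"jaw": -1},
    {"delta_pos": [1.4,-38,0],"turn": 0,"jaw": -1},
    {"delta_pos": [1.4,-38,0],"turn": 0,"jaw": -1},
    {"delta_pos": [1.4,-38,0],"turn": 0,"jaw": -1},
    {"delta_pos": [1.4,-38,0],"turn": 0,"jaw": -1},
    {"delta_pos": [1.4,-38,0],"turn": 0,"jaw": -1},
    {"delta_pos": [1.4,-38,0],"turn": 0,"jaw": -1},
    {"delta_pos": [1.4,-38,0],"turn": 0,"jaw": -1},
  ],
)

```text
time: 5.05
tool_pos: [0.4957, 0.2307, 0.3181]
tcp_rot: [3.139, 0.11, -0.002]
wrist_force: [1.2, -0.5, -1.1]
width: 0.207
grip_force: 40.7
```

Emit:
drive_tool(
  increments=[
    {"delta_pos": [1.0,-22,0],"turn": 0,"jaw": -1},
    {"delta_pos": [0,0,30],"turn": 0,"jaw": -1},
    {"delta_pos": [0,0,0],"turn": 0,"jaw": -1},
    {"delta_pos": [0,0,0],"turn": 0,"jaw": -1},
    {"delta_pos": [0,0,0],"turn": 0,"jaw": -1},
  ],
)

```text
time: 5.47
tool_pos: [0.4958, 0.2505, 0.2884]
tcp_rot: [3.139, 0.109, -0.002]
wrist_force: [0.0, 0.2, -1.0]
width: 0.203
grip_force: 40.6
```

Run:
```python
from h import *
st=bot.read_state();print(st['tool_pos'],st['tcp_rot'],st['q'])
G=[]
for n,bx in(('scene',(330,100,490,250)),('top',(110,120,270,270))):
    p=cam(n)['pixels'];x0,y0,x1,y1=bx;G.append(cv2.resize(p[y0:y1,x0:x1,::-1],(400,375),interpolation=cv2.INTER_CUBIC))
cv2.imwrite('pics/c2.png',np.hstack(G))
```

```text
[0.49581735 0.25049122 0.28838824] [ 3.13887394e+00  1.09053647e-01 -2.49274099e-03] [ 4.23017130e-01  1.42182363e-01  1.97613945e+00 -1.89023998e-04
  1.02505196e+00  1.92445381e+00]
```

View pics/c2.png

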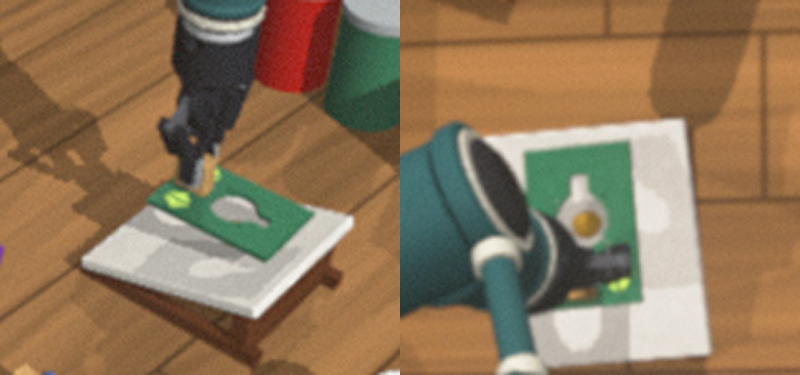

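The top crop shows the stud at (587,223), inside the round hole centred near (582,222). The sign is roughly level. I'll check those numbers.

Run:
```python
from h import *
c=cam('top');hsv=cv2.cvtColor(c['pixels'],cv2.COLOR_RGB2HSV)
m=cv2.inRange(hsv,(40,80,30),(85,255,255));k=np.zeros_like(m);k[165:245,150:207]=255;m&=k
cs,_=cv2.findContours(m,cv2.RETR_CCOMP,cv2.CHAIN_APPROX_NONE)
for q in cs:
    if cv2.contourArea(q)<60:continue
    P=onplane(c,q.reshape(-1,2),(0,0,.103));b=cv2.boundingRect(q);print(cv2.contourArea(q),b,cv2.minAreaRect(np.float32(P[:,:2]*1000)))
    inv=P[:,:2]
    k=np.zeros_like(m);cv2.fillPoly(k,[q],255);d=cv2.distanceTransform(k,cv2.DIST_L2,5);_,r,_,l=cv2.minMaxLoc(d);print(r,l,onplane(c,[l],(0,0,.103)))
print('stud head',onplane(c,[(184.14,209.34)],(0,0,.079)))
c=cam('scene');print('scene stud',onplane(c,[(423.5,193.2)],(0,0,.077)))
```

```text
991.5 (160, 177, 46, 64) ((537.6802978515625, 253.8344268798828), (130.37130737304688, 88.54869842529297), 4.076939582824707)
8.590700149536133 (193, 187) [[0.58466256 0.23001891 0.103     ]]
stud head [[0.54135059 0.25555361 0.079     ]]
scene stud [[0.5496994  0.24793899 0.077     ]]
```

Emit:
drive_tool(
  increments=[
    {"delta_pos": [0,0,6],"turn": 0,"jaw": -1},
    {"delta_pos": [0,0,6],"turn": 0,"jaw": -1},
    {"delta_pos": [0,0,5],"turn": 0,"jaw": -1},
    {"delta_pos": [0,0,4],"turn": 0,"jaw": -1},
    {"delta_pos": [0,0,3],"turn": 0,"jaw": -1},
    {"delta_pos": [0,0,3],"turn": 0,"jaw": -1},
    {"delta_pos": [0,0,0],"turn": 0,"jaw": -1},
  ],
  grip_force=25,
)

```text
time: 6.25
tool_pos: [0.4957, 0.251, 0.2614]
tcp_rot: [3.139, 0.11, -0.002]
wrist_force: [-2.9, -0.2, 1.5]
width: 0.199
grip_force: 41.2
```

Emit:
drive_tool(
  increments=[
    {"delta_pos": [-0.3,0,3],"turn": 0,"jaw": -1},
    {"delta_pos": [-0.3,0,3],"turn": 0,"jaw": -1},
    {"delta_pos": [-0.3,0,3],"turn": 0,"jaw": -1},
    {"delta_pos": [0,0,0],"turn": 0,"jaw": -1},
  ],
)

```text
time: 6.58
tool_pos: [0.4951, 0.2509, 0.2523]
tcp_rot: [-3.14, -0.11, -0.0]
wrist_force: [-3.0, -0.4, 3.1]
width: 0.199
grip_force: 41.6
```

Emit:
drive_tool(
  increments=[
    {"delta_pos": [-0.3,0,3],"turn": 0,"jaw": -1},
    {"delta_pos": [-0.3,0,3],"turn": 0,"jaw": -1},
    {"delta_pos": [-0.3,0,3],"turn": 0,"jaw": -1},
    {"delta_pos": [-0.3,0,3],"turn": 0,"jaw": -1},
    {"delta_pos": [0,0,0],"turn": 0,"jaw": -1},
  ],
)

```text
time: 7.0
tool_pos: [0.494, 0.2508, 0.24]
tcp_rot: [3.14, 0.11, 0.0]
wrist_force: [-1.1, 1.3, 0.9]
width: 0.205
grip_force: 41.9
```

Run:
```python
from h import *
st=bot.read_state();print(st['tool_pos'],st['wrist_force'])
G=[]
for n,bx in(('scene',(330,100,490,250)),('top',(110,120,270,270))):
    p=cam(n)['pixels'];x0,y0,x1,y1=bx;G.append(cv2.resize(p[y0:y1,x0:x1,::-1],(400,375),interpolation=cv2.INTER_CUBIC))
cv2.imwrite('pics/c3.png',np.hstack(G))
```

```text
[0.49400567 0.25075199 0.24003505] [-1.10130621  1.29183333  0.90723933]
```

View pics/c3.png

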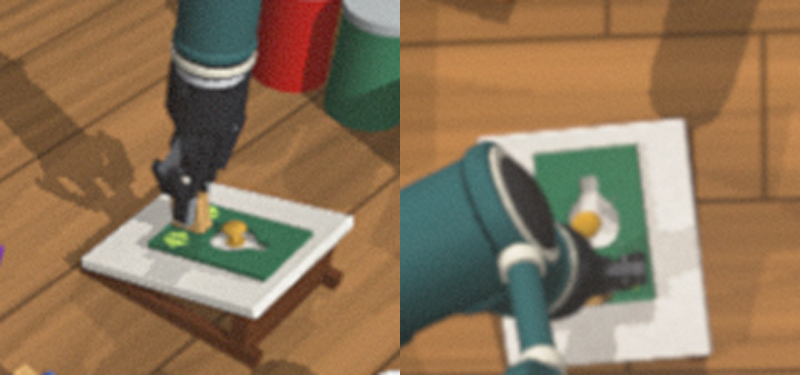

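The stud head now stands above the plate, at (235,232) in the scene crop. The top crop puts it at (585,224), left of the hole centre at (600,218), so I'll measure the sideways offset before sliding.

```bash
cat > s.py <<'E'
from h import *
t=np.radians(15);y=.07
R=np.array([[np.cos(y),-np.sin(y),0],[np.sin(y),np.cos(y),0],[0,0,1]])@np.array([[np.cos(t),0,-np.sin(t)],[0,1,0],[np.sin(t),0,np.cos(t)]])
O=np.array([.548,.2545,.06]);N=R[:,2]
def bpts(c,uv,h): return (onplane(c,uv,O+N*h,N)-O)@R*1000
for n,bx in(('top',(140,160,240,275)),('scene',(360,160,475,230))):
    c=cam(n);hsv=cv2.cvtColor(c['pixels'],cv2.COLOR_RGB2HSV)
    m=cv2.inRange(hsv,(40,80,30),(85,255,255));k=np.zeros_like(m);k[bx[1]:bx[3],bx[0]:bx[2]]=255
    q=max(cv2.findContours(m&k,cv2.RETR_EXTERNAL,cv2.CHAIN_APPROX_NONE)[0],key=cv2.contourArea)
    B=bpts(c,q.reshape(-1,2),.006);print(n,'sign rect',cv2.minAreaRect(np.float32(B[:,:2])),'max',B.max(0).round(1),'min',B.min(0).round(1))
    s=cv2.inRange(hsv,(12,140,60),(28,255,255))&k
    n_,l,st,ce=cv2.connectedComponentsWithStats(s)
    for i in range(1,n_):
        if st[i,4]>25:print('  gold',st[i].tolist(),ce[i].round(1),bpts(c,[ce[i]],.019)[0,:2].round(1))
E
python3 s.py
```

```text
top sign rect ((12.01837158203125, -0.3160285949707031), (87.41510772705078, 93.59586334228516), 89.60550689697266) max [58.8 43.2  6. ] min [-34.9 -44.2   6. ]
  gold [140, 160, 81, 14, 737] [172.1 164.7] [94.  14.1]
  gold [213, 160, 23, 6, 49] [225.9 161.8] [ 89.  -99.1]
  gold [227, 160, 13, 39, 258] [233.8 177.9] [  54.4 -111.4]
  gold [179, 205, 10, 10, 68] [183.8 209.3] [-1.4  2.5]
  gold [140, 247, 11, 28, 231] [144.1 260.6] [-104.5  105.9]
  gold [230, 257, 10, 18, 68] [235.9 267.8] [-138.2  -91.8]
scene sign rect ((-3.7977676391601562, -2.7202301025390625), (89.79544067382812, 139.99766540527344), 87.95670318603516) max [65.1 44.   6. ] min [-74. -50.   6.]
  gold [367, 160, 16, 9, 38] [374.4 163.9] [-196.7   64.2]
  gold [384, 160, 7, 11, 26] [387.2 165.4] [-158.2   70.5]
  gold [458, 160, 8, 12, 32] [461.8 165.9] [ 26.9 141.3]
  gold [428, 163, 15, 13, 45] [435.1 169.8] [-26.   98.1]
  gold [467, 162, 8, 13, 31] [470. 167.] [ 49.1 144. ]
  gold [440, 173, 35, 57, 440] [462.9 210.2] [129.9 -36. ]
  gold [360, 183, 13, 13, 55] [365.3 189.8] [-136.3  -55.6]
  gold [419, 189, 10, 9, 58] [423.5 192.5] [ 6.6 -8. ]
  gold [361, 211, 11, 7, 28] [365.2 213.1] [ -70.5 -141.4]
  gold [362, 217, 24, 13, 59] [373.9 223. ] [ -26.3 -165.9]
```

Emit:
drive_tool(
  increments=[
    {"delta_pos": [0,-2,1],"turn": 0,"jaw": -1},
    {"delta_pos": [0,0,1],"turn": 0,"jaw": -1},
    {"delta_pos": [0,0,1],"turn": 0,"jaw": -1},
    {"delta_pos": [0,0,0],"turn": 0,"jaw": -1},
  ],
  grip_force=25,
)

```text
time: 7.53
tool_pos: [0.494, 0.2527, 0.2378]
tcp_rot: [3.14, 0.11, 0.0]
wrist_force: [-2.1, -1.8, 3.3]
width: 0.203
grip_force: 42.2
```

Emit:
drive_tool(
  increments=[
    {"delta_pos": [-3.9,0,1],"turn": 0,"jaw": -1},
    {"delta_pos": [-3.9,0,1],"turn": 0,"jaw": -1},
    {"delta_pos": [0,0,0],"turn": 0,"jaw": -1},
  ],
)

```text
time: 7.78
tool_pos: [0.4854, 0.2522, 0.2355]
tcp_rot: [3.14, 0.11, -0.001]
wrist_force: [-1.8, -0.1, 1.9]
width: 0.202
grip_force: 42.1
```

Emit:
drive_tool(
  increments=[
    {"delta_pos": [-3.9,0,1.1],"turn": 0,"jaw": -1},
    {"delta_pos": [-3.9,0,1.1],"turn": 0,"jaw": -1},
    {"delta_pos": [0,0,0],"turn": 0,"jaw": -1},
  ],
)

```text
time: 8.03
tool_pos: [0.4774, 0.2517, 0.2333]
tcp_rot: [3.139, 0.11, -0.002]
wrist_force: [-2.1, 0.7, 2.4]
width: 0.203
grip_force: 42.3
```

```bash
python3 s.py|egrep 'rect|gold \[(179|18|41|42)'
python3 - <<'E'
from h import *
G=[]
for n,bx in(('scene',(380,160,460,235)),('top',(150,165,230,240))):
    p=cam(n)['pixels'];x0,y0,x1,y1=bx;G.append(cv2.resize(p[y0:y1,x0:x1,::-1],(400,375),interpolation=cv2.INTER_CUBIC))
cv2.imwrite('pics/c4.png',np.hstack(G))
E
```

```text
top sign rect ((-5.464710235595703, 0.4834175109863281), (85.71056365966797, 94.22482299804688), 89.83606719970703) max [41.7 43.3  6. ] min [-52.6 -42.4   6. ]
  gold [179, 205, 11, 9, 77] [183.9 208.9] [-0.7  2.2]
scene sign rect ((-19.811504364013672, -2.847431182861328), (88.79168701171875, 136.65834045410156), 89.30624389648438) max [48.4 42.2  6. ] min [-88.4 -47.9   6. ]
  gold [411, 167, 29, 9, 54] [425.4 171.3] [-45.   81.9]
  gold [420, 188, 8, 9, 54] [423.6 192.2] [ 6.3 -6.6]
```

View pics/c4.png

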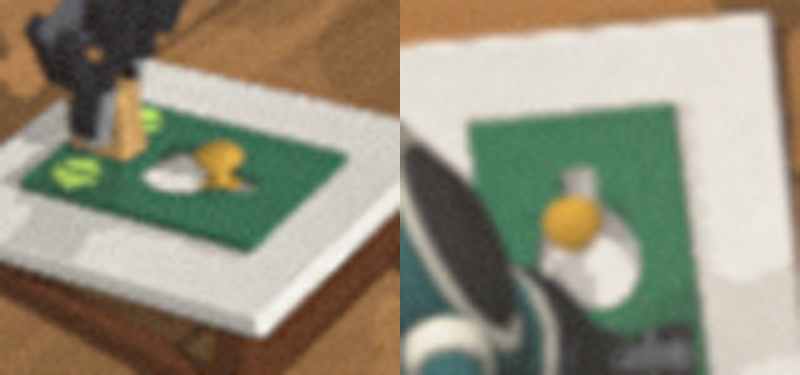

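The scene crop shows the neck at (230,180) entering the slot in line, and the forces are low. I'll keep sliding.

Emit:
drive_tool(
  increments=[
    {"delta_pos": [-3.9,0,1.1],"turn": 0,"jaw": -1},
    {"delta_pos": [-3.9,0,1.1],"turn": 0,"jaw": -1},
    {"delta_pos": [-1.9,0,0.5],"turn": 0,"jaw": -1},
    {"delta_pos": [0,0,0],"turn": 0,"jaw": -1},
  ],
)

```text
time: 8.57
tool_pos: [0.4683, 0.251, 0.2308]
tcp_rot: [-3.14, -0.11, -0.0]
wrist_force: [-0.9, -0.0, 1.6]
width: 0.206
grip_force: 42.2
```

Emit:
drive_tool(
  increments=[
    {"delta_pos": [-1.5,0,0.4],"turn": 0,"jaw": -1},
    {"delta_pos": [0,0,0],"turn": 0,"jaw": -1},
  ],
)

```text
time: 8.73
tool_pos: [0.4671, 0.251, 0.2305]
tcp_rot: [-3.14, -0.11, -0.0]
wrist_force: [-1.3, 0.3, 1.9]
width: 0.203
grip_force: 42.1
```

Emit:
drive_tool(
  increments=[
    {"delta_pos": [-1.5,0,0.4],"turn": 0,"jaw": -1},
    {"delta_pos": [0,0,0],"turn": 0,"jaw": -1},
  ],
)

```text
time: 8.9
tool_pos: [0.4656, 0.2508, 0.2301]
tcp_rot: [-3.14, -0.11, -0.0]
wrist_force: [-0.4, 0.1, 2.7]
width: 0.206
grip_force: 42.1
```

```bash
python3 s.py|egrep 'rect|gold \[(179|18|41|42)'
```

```text
top sign rect ((-18.00499153137207, 0.67779541015625), (85.63289642333984, 95.08777618408203), 89.40457153320312) max [29.8 43.4  6. ] min [-65.7 -42.1   6. ]
  gold [179, 205, 10, 9, 76] [183.7 209. ] [-0.8  2.6]
scene sign rect ((-31.966590881347656, -2.957294464111328), (89.15459442138672, 136.10240173339844), 89.16426086425781) max [36.  42.4  6. ] min [-100.2  -48.2    6. ]
  gold [413, 167, 27, 11, 56] [425.5 172.4] [-41.7  77.1]
  gold [420, 189, 8, 8, 48] [423.5 192. ] [ 5.4 -5.8]
```

Emit:
drive_tool(
  increments=[
    {"delta_pos": [-1,0,0.3],"turn": 0,"jaw": -1},
    {"delta_pos": [0,0,0],"turn": 0,"jaw": -1},
  ],
)

```text
time: 9.17
tool_pos: [0.4647, 0.2508, 0.2298]
tcp_rot: [-3.14, -0.11, -0.0]
wrist_force: [-1.6, 0.6, 2.3]
width: 0.202
grip_force: 42.1
```

Emit:
drive_tool(
  increments=[
    {"delta_pos": [-1,0,0.3],"turn": 0,"jaw": -1},
    {"delta_pos": [0,0,0],"turn": 0,"jaw": -1},
  ],
)

```text
time: 9.33
tool_pos: [0.4636, 0.2507, 0.2295]
tcp_rot: [-3.14, -0.11, -0.0]
wrist_force: [-0.0, 0.7, 3.3]
width: 0.205
grip_force: 42.2
```

Emit:
drive_tool(
  increments=[
    {"delta_pos": [-1,0,0.3],"turn": 0,"jaw": -1},
    {"delta_pos": [0,0,0],"turn": 0,"jaw": -1},
  ],
)

```text
time: 9.5
tool_pos: [0.4626, 0.2506, 0.2292]
tcp_rot: [-3.14, -0.11, -0.0]
wrist_force: [-0.1, -0.6, 3.0]
width: 0.201
grip_force: 42.2
```

Emit:
drive_tool(
  increments=[
    {"delta_pos": [-1,0,0.3],"turn": 0,"jaw": -1},
    {"delta_pos": [0,0,0],"turn": 0,"jaw": -1},
  ],
)

```text
time: 9.67
tool_pos: [0.4616, 0.2505, 0.2289]
tcp_rot: [-3.14, -0.11, -0.0]
wrist_force: [-0.1, -0.9, 2.5]
width: 0.204
grip_force: 42.2
```

Emit:
drive_tool(
  increments=[
    {"delta_pos": [-1,0,0.3],"turn": 0,"jaw": -1},
    {"delta_pos": [0,0,0],"turn": 0,"jaw": -1},
  ],
)

```text
time: 9.83
tool_pos: [0.4606, 0.2505, 0.2286]
tcp_rot: [-3.14, -0.11, -0.0]
wrist_force: [0.5, -1.0, 2.7]
width: 0.206
grip_force: 42.3
```

```bash
python3 s.py|egrep 'rect|gold \[(179|18|41|42)'
```

```text
top sign rect ((-23.78092384338379, 1.1076278686523438), (85.97314453125, 96.42558288574219), 89.65568542480469) max [24.5 44.   6. ] min [-72.1 -42.    6. ]
  gold [179, 205, 11, 10, 78] [183.7 209.2] [-1.1  2.7]
scene sign rect ((-36.59527587890625, -3.3773956298828125), (89.2253646850586, 135.90347290039062), 88.61835479736328) max [30.7 42.4  6. ] min [-105.5  -48.2    6. ]
  gold [420, 189, 8, 7, 43] [423.5 191.6] [ 4.2 -4.2]
```

Emit:
drive_tool(
  increments=[
    {"delta_pos": [-1,0,0.3],"turn": 0,"jaw": -1},
    {"delta_pos": [0,0,0],"turn": 0,"jaw": -1},
  ],
)

```text
time: 10.1
tool_pos: [0.4599, 0.2505, 0.2284]
tcp_rot: [-3.139, -0.11, -0.002]
wrist_force: [1.4, -0.6, 2.7]
width: 0.201
grip_force: 42.2
```

Emit:
drive_tool(
  increments=[
    {"delta_pos": [-1,0,0.3],"turn": 0,"jaw": -1},
    {"delta_pos": [0,0,0],"turn": 0,"jaw": -1},
  ],
)

```text
time: 10.27
tool_pos: [0.4594, 0.2505, 0.2284]
tcp_rot: [-3.139, -0.11, -0.004]
wrist_force: [5.6, 0.8, 1.9]
width: 0.202
grip_force: 42.1
```

```bash
python3 s.py|egrep 'rect|gold \[(179|18|41|42)'
python3 - <<'E'
from h import *
G=[]
for n,bx in(('scene',(370,155,450,230)),('top',(150,175,230,250))):
    p=cam(n)['pixels'];x0,y0,x1,y1=bx;G.append(cv2.resize(p[y0:y1,x0:x1,::-1],(400,375),interpolation=cv2.INTER_CUBIC))
cv2.imwrite('pics/c5.png',np.hstack(G))
E
```

```text
top sign rect ((-24.088064193725586, 1.3075485229492188), (86.26227569580078, 96.10192108154297), 89.4989242553711) max [23.7 44.3  6. ] min [-72.3 -42.1   6. ]
  gold [179, 205, 11, 10, 78] [183.7 209.2] [-1.1  2.7]
scene sign rect ((-37.560935974121094, -3.0260772705078125), (88.6807861328125, 136.62721252441406), 88.68667602539062) max [30.1 42.4  6. ] min [-106.1  -48.2    6. ]
  gold [420, 189, 8, 7, 43] [423.5 191.6] [ 4.2 -4.2]
```

View pics/c5.png

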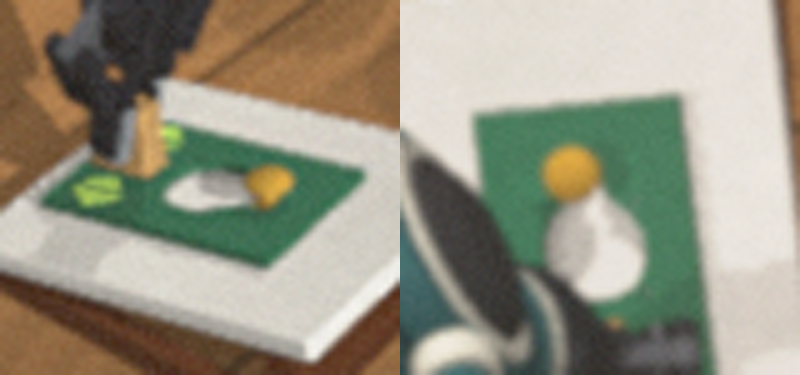

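The stud is at the slot's end in both crops, at (270,188) and (573,172), and the force rises there (5.6 N). I'll back off slightly, release and rise.

Emit:
drive_tool(
  increments=[
    {"delta_pos": [1,0,-0.3],"turn": 0,"jaw": -1},
    {"delta_pos": [0,0,0],"turn": 0,"jaw": -0.3},
    {"delta_pos": [0,0,0],"turn": 0,"jaw": 0.2},
    {"delta_pos": [0,0,0],"turn": 0,"jaw": 0.5},
    {"delta_pos": [0,0,0],"turn": 0,"jaw": 0.5},
    {"delta_pos": [0,0,0],"turn": 0,"jaw": 0.5},
    {"delta_pos": [0,0,-10],"turn": 0,"jaw": 0.5},
    {"delta_pos": [0,0,-25],"turn": 0,"jaw": 0.5},
  ],
)

```text
time: 11.13
tool_pos: [0.4576, 0.2495, 0.2603]
tcp_rot: [3.136, 0.11, -0.012]
wrist_force: [0.8, -0.3, -0.3]
width: 0.753
grip_force: 0.0
```

Emit:
drive_tool(
  increments=[
    {"delta_pos": [0,0,-40],"turn": 0,"jaw": 0.5},
    {"delta_pos": [0,0,-40],"turn": 0,"jaw": 0.5},
    {"delta_pos": [-30,0,-20],"turn": 0,"jaw": 0.5},
    {"delta_pos": [0,0,0],"turn": 0,"jaw": 0.5},
    {"delta_pos": [0,0,0],"turn": 0,"jaw": 0.5},
  ],
)

```text
time: 11.55
tool_pos: [0.4294, 0.2485, 0.3659]
tcp_rot: [-3.138, -0.111, -0.007]
wrist_force: [-0.2, 0.6, -0.3]
width: 0.749
grip_force: 0.0
```

```bash
python3 s.py|egrep 'rect|gold \[(179|18|41|42)'
python3 - <<'E'
from h import *
G=[]
for n,bx in(('scene',(350,135,470,245)),('top',(130,155,250,265))):
    p=cam(n)['pixels'];x0,y0,x1,y1=bx;G.append(cv2.resize(p[y0:y1,x0:x1,::-1],(400,367),interpolation=cv2.INTER_CUBIC))
cv2.imwrite('pics/c6.png',np.hstack(G))
E
```

```text
top sign rect ((-40.431541442871094, 0.7420768737792969), (85.04582214355469, 128.18618774414062), 89.6587905883789) max [23.6 43.2  6. ] min [-104.7  -42.     6. ]
  gold [179, 205, 11, 10, 77] [183.7 209.1] [-1.   2.7]
scene sign rect ((-36.965599060058594, -3.44293212890625), (88.59734344482422, 134.74424743652344), 89.41053771972656) max [30.2 41.4  6. ] min [-104.6  -48.     6. ]
  gold [420, 189, 8, 7, 43] [423.5 191.6] [ 4.2 -4.2]
```

View pics/c6.png

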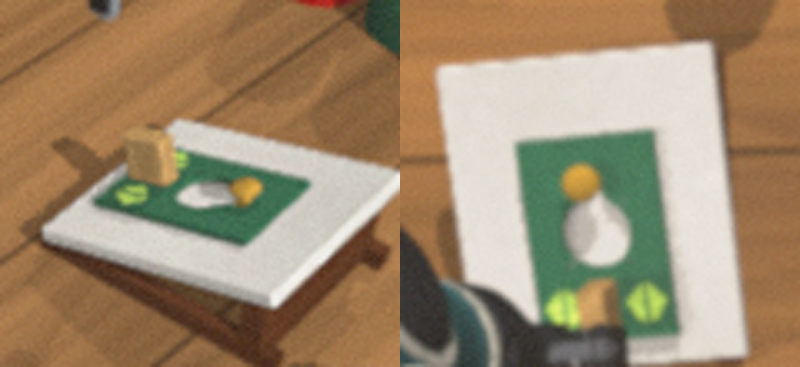

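The sign lies flat on the board with the stud at the slot's end, at (247,190) and (580,182). The gripper is clear.

```bash
python3 -c "
from workcell import bot
print(bot.finish_job())"
```

```text
the job is handed in; nothing more can be done
None
```

The green sign is on the stud, flat on the board with the stud at the end of its slot; I released it, the red and blue signs were not touched, and I handed the job in at about 12 s with no verdict returned.

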